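# Free the double catch of the topping bin

### The arm

A 6-joint arm with a two-finger parallel gripper is mounted at the origin on the work surface. World frame = base frame: x ahead of the robot, y to its left, z up, the work surface at z = 0. Lengths are in m, angles in rad, forces in N, time in s.
With the tool pointing down it reaches from about 0.3 to 0.825 m from the base axis. Payload 5.4 kg.
Tool frame: the origin (TCP) lies at the very end of the fingers, on their centre line; the grasp point (between the pads) lies 19 mm behind it; z points along the fingers, y is the line along which they close (so a half turn about z gives the same grasp; the last joint's range is limited). The gripper opens to 92 mm and grips with 3 to 60 N. Pads are 20 mm wide; open, the fingers measure 128 mm over their backs; the gripper's body (75 mm by 189 mm) begins 69 mm behind the grasp point.
Start: joints at [-1.321, 0.158, 1.597, -0, 1.386, -0.21], TCP at [0.255, -0.515, 0.215] pointing down, gripper open.
Joint ranges: [-2.91, 2.91], [-0.94, 2.29], [0.18, 2.7], [-1.29, 4.43], [0.17, 2.64], [-3, 3]. Speed limits (rad/s): [2.57, 2.57, 3.14, 3.14, 3.14, 3.14].

### API

Orientations are given as a rotation vector (axis times angle).
In Python, from workcell import bot gives the robot as it stands. Calls block until the motion is done:
- bot.goto(position, orientation): joint-space move of the TCP to a pose.
- bot.line_to(position, rot=None, max_speed=0.15): straight line of the TCP; rot=None keeps the orientation; max_speed is the mean speed in m/s.
- bot.set_joints(angles): joint-space move.
- bot.set_gripper(opening, newtons=None): opening from 0.0 (shut) to 1.0 (fully open); newtons is the grip in N (None keeps the last); returns when the fingers have stopped.
- bot.hold(seconds).
- bot.inverse_kinematics(position, orientation): joint angles nearest the present ones, or None.
- bot.read_camera(name): name is "side" or "top"; returns a dict with "pixels" (480x640x3 uint8, blue, green, red), "fx", "fy", "cx", "cy" (pixels), "k1" (the pictures are not rectified: a ray, as slopes to the right and down, at radius r is drawn at 1 + k1 r^2 times it, then the intrinsics apply), "R" (3x3) and "t" (3): a world point X has camera coordinates R X + t. Camera axes: x right, y down, z forward; pixel columns grow to the right and rows downward; lengths in m; the calibration is good to about 2 mm. A picture is of the moment at which its call begins. There is no depth.
A pose or a line that the arm cannot do raises bot.MotionError and nothing moves.
- bot.job_done(): hands the job in; it is judged then, once.
Readings, each from a call of its own:
- bot.current_clock(): time.
- bot.current_joints(): joint angles.
- bot.current_joint_vel(): joint speeds.
- bot.current_effort(): joint torques, N m.
- bot.current_ee_pos(): TCP position.
- bot.current_tool_rot(): TCP orientation.
- bot.current_contact_force(): force on the tool from outside, world axes, zero at the start.
- bot.current_ft_torque(): the same for the moment, N m.
- bot.current_opening(): opening from 0.0 (shut) to 1.0 (fully open).
- bot.current_grip_force(): force on a finger pad.
Only numpy, scipy, OpenCV 4.12 (cv2) and the standard library are available. Lean on these libraries where they do the work, as an engineer would, in place of code of your own. Each camera call takes 0.05 s, during which the arm holds its last target. There are 200 camera calls.

### The job

The hatch of the white topping bin is locked by a double catch on its sloping deck. Slide the yellow keeper all the way out, away from the red lever, and then swing the red lever round towards the front (low) edge of the deck until it is fully open; leave both open, let go, and do not knock about or shift any of the other things on the table.

Things in the scene. Friction and masses are not known exactly. Their poses are not given: they have to be found in the camera images.
- bin: White topping bin, fixed, 310 mm deep (x), 400 wide (y). Origin: centre of its underside on the table. x runs from its low front (robot side) to its high rear, y to the left, z up. Its top is a flat deck rising to the rear at 15 degrees, 120 mm above the table over the origin, 83 at the front edge. 'Deck normal' is z leaned 15 degrees to the front. The blue hatch at the rear stays shut.
- bar_mid (a point): Middle of the axis of the bin's fixed steel carrying bar, a 20 mm tube along the bin's y, 325 mm above the table, right over the grips of keeper and lever: a vertical gripper cannot reach them. Come from the front below the bar with the tool tilted 25 to 50 degrees, pointing to bin +x and down. At y = +-190 mm the bar bends to the rear and goes down at x = 130 mm.
- keeper_grip (a point): First catch, the yellow keeper: a slide (20 mm above the deck at most) with an upright round grip, 24 mm diameter, along the deck normal from 18 to 72 mm above the deck. Point: on the grip's axis, 46 mm above the deck; when shut at x = -12, y = 100, z = 164 mm in the bin's frame. Its 22 mm nose stands in front of the lever's tip: the lever is blocked until the keeper has slid 20 mm.
- keeper (a joint): Travel of the keeper along the bin's +y, in m: 0 shut (starts at 0 to 0.008), 0.050 fully out at its stop. Stays where it is left; friction about 2 N.
- lever_grip (a point): Second latch, the red lever: a flat arm 145 mm long, its top 18 mm above the deck, with an upright round red grip, 24 mm diameter, along the deck normal from 18 to 72 mm above the deck, 95 mm from the pivot. Point: on the grip's axis, 46 mm above the deck. Shut, the arm points along the bin's +y and its grip stands 90 mm from the shut keeper's grip.
- lever_pivot (a point): Point on the lever's pivot axis (the deck normal), 46 mm above the deck, at y = -85 mm in the bin's frame; it does not move. The lever's grip circles it with a radius of 95 mm in a plane parallel to the deck.
- lever (a joint): Angle of the lever about the deck normal, in rad: 0 shut (starts at 0 to 0.015), growing as the grip swings towards the low front edge of the deck (anticlockwise from above); 1.4 fully open at its stop, the arm then pointing almost straight to the front. Stays where it is left; friction 0.15 N m (1.6 N at the grip).
- punnet: Bystander, loose: blue punnet of strawberries 120 x 85 mm, 55 mm high, beside the bin. Origin: centre of its underside. Leave alone.
- jar: Bystander, loose: amber jar of 68 mm diameter, 100 mm tall, beside the bin. Origin: centre of its underside. Leave alone.
- spatula: Bystander, loose: spatula 240 mm long lying on the table in front of the bin. Origin: under it. Leave alone.
- glove_box: Bystander, loose: glove box 230 x 120 mm, 75 mm high, front left of the bin. Origin: centre of its underside. Leave alone.

How it is judged:
On the way, in this order (a step that is already met when the one before it is completed fails the run):
1. the yellow keeper is slid out at least 40 of its 50 mm while the red lever is still shut (under 0.2 rad) (value of joint keeper above 0.04 m and value of joint lever below 0.2 rad), for 0.1 s.
2. the red lever is swung open past 1.25 rad (value of joint lever above 1.25 rad), for 0.2 s.
At the end, for the whole second after the job is handed in: The keeper stands at least 40 mm out (of 50), the lever stands open at 1.25 rad or more (of 1.4) and at rest (value of joint keeper above 0.04 m and value of joint lever above 1.25 rad and velocity of joint lever between -0.05 and 0.05 rad/s); the robot touches nothing.
It fails at once if a bystander (punnet, jar, spatula or glove box) is shifted by more than 30 mm (distance of any of punnet, jar, spatula, glove_box from where it was at the start of the episode above 0.03 m).
It also fails if it takes over 48 s, if anything falls off the work surface, if the arm or the gripper's body presses on something with over 40 N, if the wrist force passes 120 N, or if a joint passes its speed limit or range.

## Working session

There is one attempt and no reset: what is moved stays moved. The work goes in short steps, each a Python script; the robot and the scene stay as the last script left them, time stands still between calls to the robot, and variables do not carry over. Pictures are saved under pics/ and viewed, at most 10 in all, crops included, and the job is handed in when it is done.

```bash
mkdir -p pics; ls; python3 - <<'E'
from workcell import bot
import cv2
for n in("top","side"):
    c=bot.read_camera(n); cv2.imwrite(f"pics/{n}0.png",c["pixels"])
    print(n,c["fx"],c["fy"],c["cx"],c["cy"],c["k1"],c["R"],c["t"])
E
```

```text
pics
top 460.6074787634923 460.6074787634923 329.9699172895474 244.64490280556564 -0.07804844721811144 [[-0.01419259 -0.99967769 -0.02104978]
 [-0.98384157  0.01771925 -0.17816226]
 [ 0.17847783  0.01818106 -0.98377595]] [0.04641678 0.57271333 0.99832767]
side 463.3512510653507 463.3512510653507 314.5343636139725 232.73864508953463 -0.007943338481119347 [[-0.97972394 -0.19969147 -0.0162581 ]
 [-0.13028426  0.69663766 -0.70549414]
 [ 0.15220716 -0.68907132 -0.70852925]] [0.56380562 0.18125573 1.14567615]
```

View pics/top0.png

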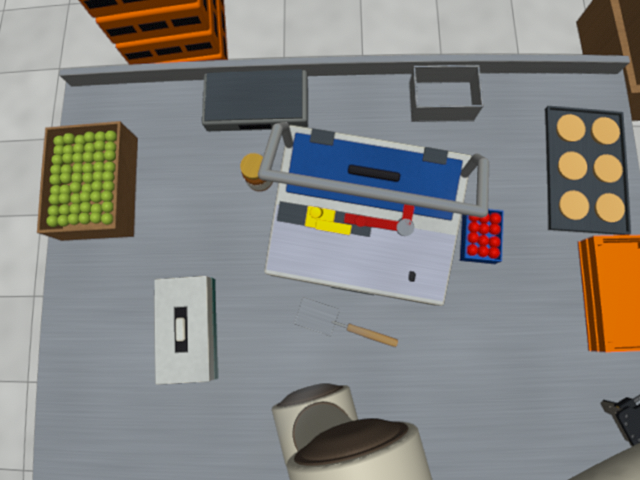

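View pics/side0.png

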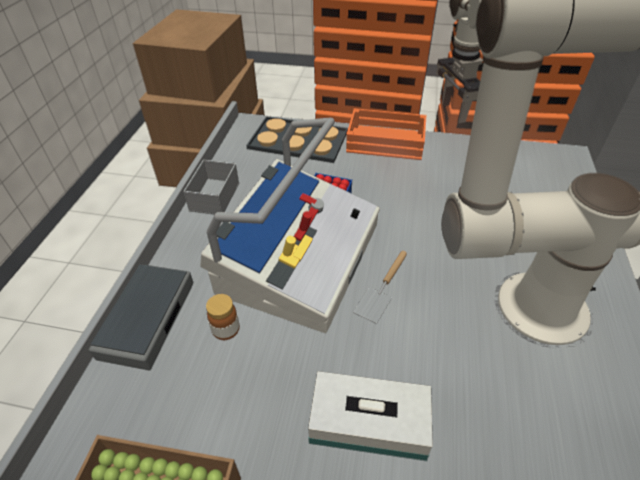

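The top view shows the bin with its front corners near (266,272) and (443,303), the yellow grip near (316,211) and the grey pivot near (405,228). In the side view the yellow grip is near (290,243) and the red grip near (309,213). I'll zoom in on both.

```bash
python3 - <<'E'
import cv2, numpy as np
t=cv2.imread("pics/top0.png")[170:320,255:455]; s=cv2.imread("pics/side0.png")[170:340,200:400]
cv2.imwrite("pics/topc.png",cv2.resize(t,None,fx=4,fy=4,interpolation=cv2.INTER_CUBIC))
cv2.imwrite("pics/sidec.png",cv2.resize(s,None,fx=3.5,fy=3.5,interpolation=cv2.INTER_CUBIC))
E
```

```text
(no output)
```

View pics/topc.png

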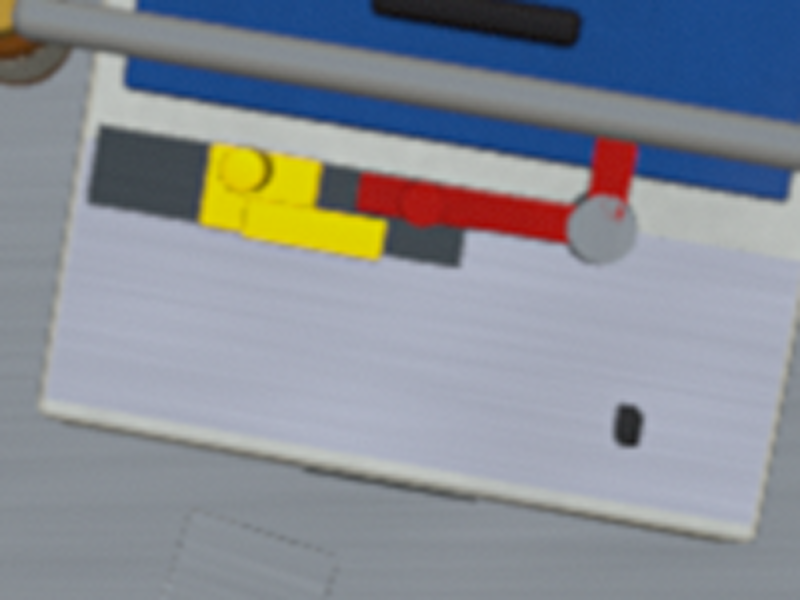

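View pics/sidec.png

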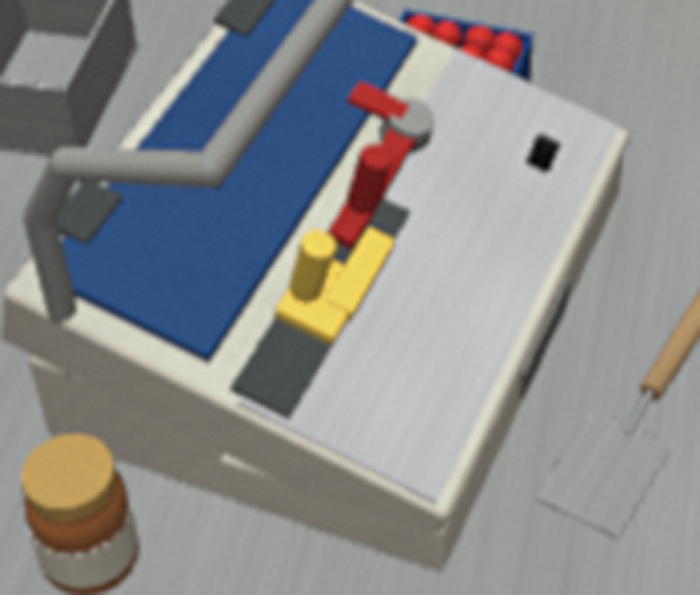

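The crops give clean points in both views: grip tops at top (316,212.5) and (360.5,221), side (291,238.6) and (307.4,215), plus the front corners. Next I'll triangulate them and check reach.

```bash
cat > h.py <<'E'
import numpy as np, cv2
from workcell import bot
from scipy.spatial.transform import Rotation as Ro
def norm(c,p):
    K=np.array([[c["fx"],0,c["cx"]],[0,c["fy"],c["cy"]],[0,0,1.]])
    return cv2.undistortPoints(np.array(p,float).reshape(-1,1,2),K,np.array([c["k1"],0,0,0])).reshape(-1,2)
def tri(cs,ps):
    P=[np.c_[c["R"],c["t"]] for c in cs]
    X=cv2.triangulatePoints(P[0],P[1],norm(cs[0],ps[0]).T,norm(cs[1],ps[1]).T)
    return (X[:3]/X[3]).T
def onplane(c,p,z):
    R,t=np.array(c["R"]),np.array(c["t"]); o=-R.T@t
    d=np.c_[norm(c,p),np.ones(len(p))]@R
    return o+d*((z-o[2])/d[:,2])[:,None]
def tool(yaw,tilt,flip=False):
    d=np.array([np.sin(tilt)*np.cos(yaw),np.sin(tilt)*np.sin(yaw),-np.cos(tilt)])
    y=np.array([-np.sin(yaw),np.cos(yaw),0])*(-1 if flip else 1)
    return Ro.from_matrix(np.c_[np.cross(y,d),y,d]).as_rotvec(),d
E
python3 - <<'E'
from h import *
np.set_printoptions(precision=4,suppress=True)
cs=[bot.read_camera(n) for n in("top","side")]
T=[[265.5,272],[443.7,304.5],[316,212.5],[360.5,221]];S=[[325.7,316.3],[379.1,208.6],[291.1,238.6],[307.4,214.9]]
X=tri(cs,[T,S]);print("FL FR keeper lever tops\n",X)
print(onplane(cs[0],T[2:],.189),onplane(cs[1],S[2:],.189))
for a,b in((0,1),(2,3)):
    v=X[a]-X[b];print(np.linalg.norm(v),"yaw",np.arctan2(v[1],v[0])-np.pi/2)
print(Ro.from_rotvec(bot.current_tool_rot()).as_matrix())
v=X[0]-X[1]; yaw=np.arctan2(v[1],v[0])-np.pi/2
ex=np.array([np.cos(yaw),np.sin(yaw),0])
for f in(0,1):
  for tl in(.45,.6,.75):
    r,d=tool(yaw,tl,f)
    for k in (2,3):
      g=X[k]+ex*.0067-[0,0,.025]
      for back in(-.019,.15):
        print(f,tl,k,back,bot.inverse_kinematics(g-d*back,r))
E
```

```text
FL FR keeper lever tops
 [[ 0.511   0.1808  0.0732]
 [ 0.4318 -0.2114  0.0654]
 [ 0.6151  0.0619  0.1855]
 [ 0.5964 -0.0273  0.1816]]
[[ 0.6145  0.0617  0.189 ]
 [ 0.5953 -0.0269  0.189 ]] [[ 0.6138  0.0653  0.189 ]
 [ 0.5938 -0.0194  0.189 ]]
0.40020516462827926 yaw -0.1992760328260077
0.09122210312193821 yaw -0.20659084029304342
[[ 0.8961  0.4438 -0.0003]
 [ 0.4438 -0.8961  0.0011]
 [ 0.0003 -0.0011 -1.    ]]
0 0.45 2 -0.019 [-0.0679  0.0717  1.9061 -0.0866  0.719  -1.3871]
0 0.45 2 0.15 [-0.0447 -0.2591  1.9025 -0.0771  1.0542 -1.3932]
0 0.45 3 -0.019 [-0.2612  0.0084  1.9801  0.0416  0.7042 -1.6583]
0 0.45 3 0.15 [-0.273  -0.3486  1.9795  0.0367  1.062  -1.6551]
0 0.6 2 -0.019 [-0.0564  0.0099  2.0205 -0.1621  0.5216 -1.3118]
0 0.6 2 0.15 [-0.0182 -0.4078  2.0838 -0.1326  0.8776 -1.3358]
0 0.6 3 -0.019 [-0.267  -0.0613  2.099   0.0789  0.5063 -1.6957]
0 0.6 3 0.15 [-0.2871 -0.5252  2.1691  0.0632  0.9004 -1.6826]
0 0.75 2 -0.019 [-0.0442 -0.0288  2.1242 -0.3418  0.3196 -1.1312]
0 0.75 2 0.15 [ 0.0143 -0.5411  2.2578 -0.2264  0.699  -1.2389]
0 0.75 3 -0.019 [-0.2733 -0.1086  2.208
[... 166 characters left out ...]
0.15 [-0.0447 -0.2591  1.9025 -0.0771  1.0542  1.7484]
1 0.45 3 -0.019 [-0.2612  0.0084  1.9801  0.0416  0.7042  1.4833]
1 0.45 3 0.15 [-0.273  -0.3486  1.9795  0.0367  1.062   1.4865]
1 0.6 2 -0.019 [-0.0564  0.0099  2.0205 -0.1621  0.5216  1.8298]
1 0.6 2 0.15 [-0.0182 -0.4078  2.0838 -0.1326  0.8776  1.8057]
1 0.6 3 -0.019 [-0.267  -0.0613  2.099   0.0789  0.5063  1.4459]
1 0.6 3 0.15 [-0.2871 -0.5252  2.1691  0.0632  0.9004  1.459 ]
1 0.75 2 -0.019 [-0.0442 -0.0288  2.1242 -0.3418  0.3196  2.0104]
1 0.75 2 0.15 [ 0.0143 -0.5411  2.2578 -0.2264  0.699   1.9027]
1 0.75 3 -0.019 [-0.2733 -0.1086  2.2082  0.1728  0.2975  1.3513]
1 0.75 3 0.15 [-0.3053 -0.7045  2.3569  0.1067  0.7448  1.4145]
```

```bash
cat >> h.py <<'E'
YAW,TILT=-0.202,0.55
RV,D=tool(YAW,TILT)
EX=np.array([np.cos(YAW),np.sin(YAW),0]);EY=np.array([-np.sin(YAW),np.cos(YAW),0])
N=np.array([0,0,1])*np.cos(.2618)-EX*np.sin(.2618); DX=np.cross(EY,N)
KG=np.array([.6145,.0625,.188])-N*.024   # 48 mm above deck
LG=np.array([.5955,-.0255,.188])-N*.024
PIV=LG-EY*.095
def tcp(g,back=0): return g+D*(.019-back)
def arc(a): return PIV+.095*(np.cos(a)*EY-np.sin(a)*DX)
E
python3 - <<'E'
from h import *
np.set_printoptions(precision=4,suppress=True)
for a in(0,.7,1.4):
  for b in(0,.1): print(a,b,bot.inverse_kinematics(tcp(arc(a),b),RV))
for b in(0,.22): print(bot.inverse_kinematics(tcp(KG+.053*EY,b),RV))
q=np.array(bot.inverse_kinematics(tcp(KG,.2),RV)); print(q)
q1=q.copy(); q1[0]=-1.321
bot.set_joints(q1); bot.set_joints(q)
bot.set_gripper(.62,15)
bot.line_to(tcp(KG,.075),RV)
print(bot.current_ee_pos(),bot.current_clock(),bot.current_contact_force())
ims=[bot.read_camera(n)["pixels"] for n in("top","side")]
c=[cv2.resize(ims[0][140:320,255:455],(400,360)),cv2.resize(ims[1][150:330,200:400],(400,360))]
cv2.imwrite("pics/a1.png",np.hstack(c))
E
```

```text
0 0 [-0.2606 -0.0567  2.0577  0.0549  0.592  -1.6664]
0 0.1 [-0.2688 -0.3178  2.1007  0.0481  0.8103 -1.6609]
0.7 0 [-0.3305 -0.2159  2.2336  0.1224  0.581  -1.783 ]
0.7 0.1 [-0.352  -0.5199  2.2712  0.1043  0.848  -1.7681]
1.4 0 [-0.5104 -0.3291  2.3393  0.2763  0.6208 -2.0627]
1.4 0.1 [-0.5688 -0.6709  2.3742  0.2357  0.9319 -2.0296]
[ 0.0523  0.0798  1.9199 -0.2287  0.6187 -1.1654]
[ 0.129  -0.3635  1.9344 -0.1967  1.0537 -1.1876]
[-0.0163 -0.4196  2.0074 -0.1139  1.0144 -1.3516]
[0.5923 0.0672 0.2136] 5.1833 [-0.0342 -0.0669  0.3343]
```

View pics/a1.png

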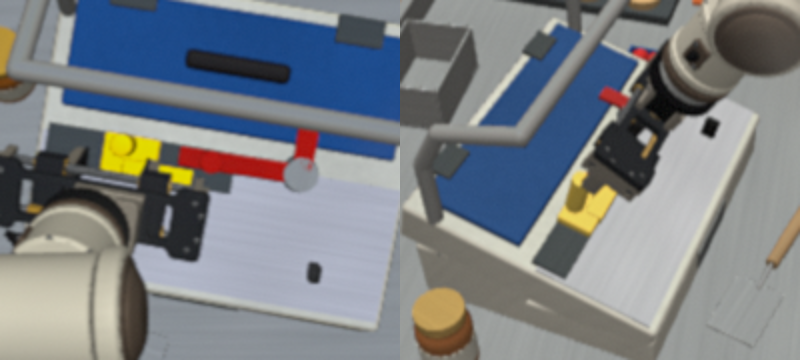

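The top crop shows the open fingers on either side of the yellow grip (fingers near x=75 and 158, grip at 122). The side view is consistent with that. I'll grip and slide.

```bash
python3 - <<'E'
from h import *
np.set_printoptions(precision=4,suppress=True)
bot.line_to(tcp(KG),RV,.08); print(bot.current_contact_force())
bot.set_gripper(0,15); print(bot.current_opening(),bot.current_grip_force(),bot.current_contact_force())
p0=np.array(bot.current_ee_pos())
for s in(.03,.042,.047,.051):
    bot.line_to(tcp(KG+s*EY),RV,.05); print(s,(np.array(bot.current_ee_pos())-p0)@EY,bot.current_contact_force(),bot.current_opening())
ims=[bot.read_camera(n)["pixels"] for n in("top","side")]
print(bot.current_clock())
c=[cv2.resize(ims[0][140:320,255:455],(400,360)),cv2.resize(ims[1][150:330,200:400],(400,360))]
cv2.imwrite("pics/a2.png",np.hstack(c))
E
```

```text
[-0.4282  0.6561  0.2243]
0.25917563805480837 15.000370144844055 [-1.258   1.7174  1.4634]
0.03 0.030468939613870302 [-4.5077  3.3322  4.4741] 0.25530879420754987
0.042 0.04212587598922092 [-5.2377  2.5626  4.9341] 0.259818897783666
0.047 0.04695600188805416 [-4.4075  1.6377  6.2678] 0.25638350307590047
0.051 0.04987226826465533 [-8.5134 -2.3549  7.9797] 0.258265461369669
8.7083
```

View pics/a2.png

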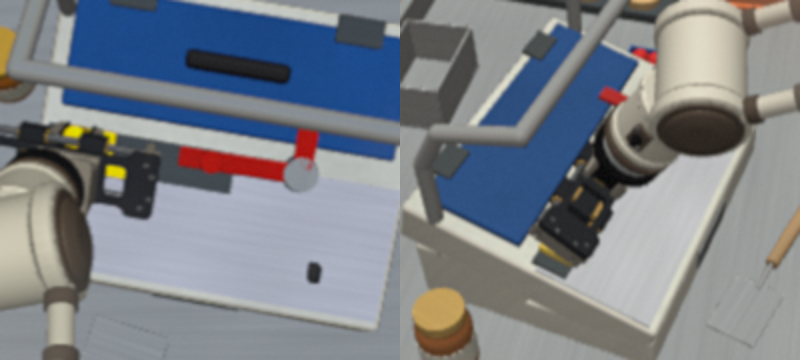

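The keeper has moved to its stop: the top crop shows yellow well clear of the lever tip at (180,155). Now the lever.

```bash
python3 - <<'E'
from h import *
np.set_printoptions(precision=3,suppress=True)
bot.set_gripper(.62)
bot.line_to(tcp(KG+.05*EY,.085),RV,.15)
bot.line_to(tcp(LG,.085),RV,.15)
bot.line_to(tcp(LG),RV,.1); print(bot.current_contact_force())
bot.set_gripper(0,15); print(bot.current_opening(),bot.current_contact_force())
for a in np.linspace(.1,1.4,14):
    bot.line_to(tcp(arc(a)),RV,.06); f=np.array(bot.current_contact_force())
    print(round(a,2),f,round(bot.current_opening(),3))
    if np.linalg.norm(f)>35 or bot.current_opening()<.2: break
print(bot.current_clock())
ims=[bot.read_camera(n)["pixels"] for n in("top","side")]
c=[cv2.resize(ims[0][140:320,255:455],(400,360)),cv2.resize(ims[1][150:330,200:400],(400,360))]
cv2.imwrite("pics/a3.png",np.hstack(c))
E
```

```text
[ 0.66  -0.244 -0.261]
0.2564764569597821 [-0.905  0.407  0.973]
0.1 [-0.481 -0.965  0.86 ] 0.256
0.2 [ 0.036 -0.015  1.471] 0.255
0.3 [-0.991  3.699  2.93 ] 0.257
0.4 [-2.878  5.231  3.3  ] 0.256
0.5 [-3.964  9.385  5.638] 0.257
0.6 [-6.807 12.437  8.415] 0.26
0.7 [-10.538  14.422  10.752] 0.255
0.8 [-13.668  15.967  12.904] 0.258
0.9 [-14.554  13.901  11.755] 0.257
1.0 [-13.892  12.543  10.626] 0.255
1.1 [-11.241  10.316   8.551] 0.259
1.2 [-9.717  7.143  5.411] 0.253
1.3 [-7.998  4.517  3.144] 0.257
1.4 [-7.212  3.163  2.489] 0.255
17.075
```

View pics/a3.png

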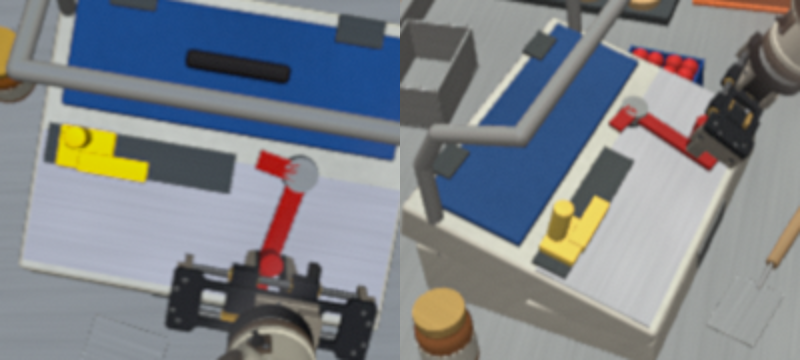

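The keeper sits at the outer end of its slot, and the lever points nearly straight to the front. I'll nudge to the stop, release, retract and check.

```bash
python3 - <<'E'
from h import *
np.set_printoptions(precision=3,suppress=True)
bot.line_to(tcp(arc(1.43)),RV,.03); print(bot.current_contact_force())
bot.set_gripper(.6)
p=tcp(arc(1.43),.11); bot.line_to(p,RV,.1); bot.line_to(p+[-.04,-.03,.1],RV,.1)
cs=[bot.read_camera(n) for n in("top","side")]; ims=[c["pixels"] for c in cs]
print(bot.current_clock(),bot.current_contact_force())
c=[cv2.resize(ims[0][140:320,255:455],(400,360)),cv2.resize(ims[1][150:330,200:400],(400,360))]
cv2.imwrite("pics/a4.png",np.hstack(c))
for a in(1.25,1.4):   # predicted pixels of the grip top, side and top crops
    g=arc(a)+N*.024
    for k,o in((0,(255,140)),(1,(200,150))):
        K=np.array([[cs[k]["fx"],0,cs[k]["cx"]],[0,cs[k]["fy"],cs[k]["cy"]],[0,0,1]])
        u=cv2.projectPoints(g.reshape(1,3),cv2.Rodrigues(np.array(cs[k]["R"]))[0],np.array(cs[k]["t"]),K,np.array([cs[k]["k1"],0,0,0]))[0].ravel()
        print(a,k,2*(u-o)+[400*k,0])
E
```

```text
[-2.045 11.16   1.614]
20.6667 [ 0.665 -0.233  0.086]
1.25 0 [257.125 262.073]
1.25 1 [700.043 125.598]
1.4 0 [270.046 267.94 ]
1.4 1 [706.3   119.886]
```

View pics/a4.png

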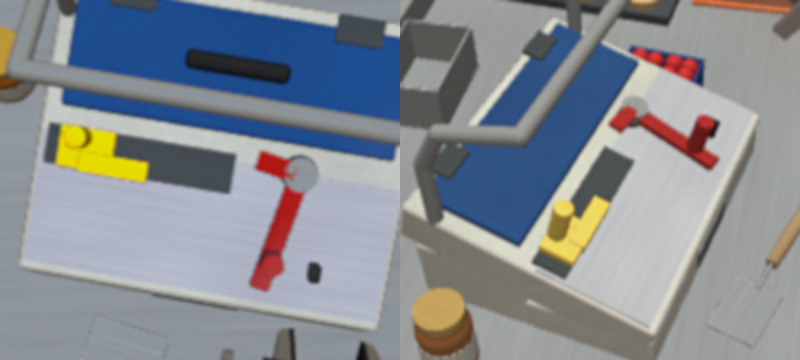

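The grip top is at about (272,265) in the top crop and (707,121) in the side crop, which matches the 1.4 rad prediction. The keeper is at its end and the robot is clear.

```bash
python3 -c "
from workcell import bot
print(bot.job_done())"
```

```text
the job is handed in; nothing more can be done
None
```

The job is handed in after about 21 s on the robot's clock: the keeper is out at its stop, the lever is open at about 1.4 rad by camera, the gripper is clear, and the judge returned no verdict; I saw no bystander move, but did not measure them.

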